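Brush the offcuts off the gluing board into the scrap tray

TASK

Pick up the bench brush and use it to sweep all four glass offcuts off the raised gluing board into the end tray that holds the broken mirror, never into the one with the finished black ornament. Do not touch the offcuts with the gripper, and leave the ornament, the tile tub, the glue gun and the spray bottle where they are. Finally stand the brush back on its green mat, on its bristles, and let go.

Things in the scene. Friction and masses are not known exactly. Their poses are not given: they have to be found in the camera images.
- station: fixed gluing station, 156 (x) by 436 mm (y), origin under its centre at bench level. Middle: plywood board 140 (x) by 220 mm (y), flat top at z = 50 mm. Along x = -70 and +70 mm runs a grey fence (8 mm thick, top at z = 70 mm), past board and trays. The board's ends (y = -110, +110 mm) are open: beyond each lies a sunken open tray, and what is pushed off the end drops into it
- tray_left (a point): centre of the blue floor of the tray at the station's +y end, 160 mm from the station's origin and 5 mm above the bench. The tray is 140 (x) by 100 mm (y), from y = 110 to 210 mm, and its 8 mm outer end wall is 60 mm high
- tray_right (a point): the same for the like tray at the station's -y end (y = -210 to -110 mm)
- ornament: finished black openwork ornament, 90 x 66 x 12 mm, set with small mirror tiles, lying in one of the two trays (either one); origin at the centre of its underside. It must stay as it is
- broken_mirror: L-shaped broken flat piece of silvery mirror, about 70 x 51 x 8 mm, lying in the other tray and so marking it as the scrap tray; origin on its underside near its middle
- offcut_1: thick offcut of green glass, a flat slab 44 x 34 x 14 mm (its own x by y by thickness), about 50 g, lying flat on the raised board at the start; origin at the centre of its underside
- offcut_2: thick offcut of silvery mirror glass, a flat slab 40 x 32 x 14 mm (its own x by y by thickness), about 50 g, lying flat on the raised board at the start; origin at the centre of its underside
- offcut_3: thick offcut of amber glass, a flat slab 36 x 36 x 14 mm (its own x by y by thickness), about 50 g, lying flat on the raised board at the start; origin at the centre of its underside
- offcut_4: thick offcut of silvery mirror glass, a flat slab 46 x 30 x 14 mm (its own x by y by thickness), about 50 g, lying flat on the raised board at the start; origin at the centre of its underside
- brush: wooden block brush, 160 g, standing on its bristles on the green mat, same either way round; origin at the centre of the bristles' underside, z up, x along it. From below: rigid black bristle block 120 (x) x 34 (y) x 36 mm high; wooden back 126 x 38 mm, z = 36 to 56 mm; pale grip ridge 90 (x) x 24 mm (y), z = 56 to 86 mm, to be pinched across its 24 mm from above
- brush_mat: green mat fixed to the bench, 200 (x) x 100 (y) x 4 mm, where the brush stands with its length along the mat's x; origin at the centre of its underside on the bench
- tile_tub: clear round tub of mirror tiles, 100 mm across, 85 mm high, loose; origin at the centre of its base
- glue_gun: pink glue gun lying on its side, about 160 x 130 x 36 mm, loose; origin under the middle of its barrel, barrel along its x, handle to its -y
- spray_bottle: green spray bottle with a white head, 66 mm across, 184 mm high, loose; origin at the centre of its base
Mind the look-alikes: they are no part of the job. There is more than one size of the brush; the job needs the smaller.

How it is judged (in metres and radians):
On the way, in this order (a step that is already met when the one before it is completed fails the run):
1. the brush is lifted clear of its mat (height (world z) of brush above 0.03 m), for 0.2 s.
2. while the brush is off its mat, all four offcuts come to lie in the tray with the broken mirror (((y of ornament in the frame of station below -0.11 m and y of each of offcut_1, offcut_2, offcut_3, offcut_4, broken_mirror in the frame of station above 0.105 m) or (y of ornament in the frame of station above 0.11 m and y of each of offcut_1, offcut_2, offcut_3, offcut_4, broken_mirror in the frame of station below -0.105 m)) and z of each of offcut_1, offcut_2, offcut_3, offcut_4, broken_mirror in the frame of station below 0.045 m and x of offcut_1 in the frame of station between -0.075 and 0.075 m and y of offcut_1 in the frame of station between -0.216 and 0.216 m and x of offcut_2 in the frame of station between -0.075 and 0.075 m and y of offcut_2 in the frame of station between -0.216 and 0.216 m and x of offcut_3 in the frame of station between -0.075 and 0.075 m and y of offcut_3 in the frame of station between -0.216 and 0.216 m and x of offcut_4 in the frame of station between -0.075 and 0.075 m and y of offcut_4 in the frame of station between -0.216 and 0.216 m and x of broken_mirror in the frame of station between -0.075 and 0.075 m and y of broken_mirror in the frame of station between -0.216 and 0.216 m and height (world z) of brush above 0.03 m), for 0.2 s.
At the end, for the whole second after the job is handed in: All offcuts and the broken mirror lie at rest in the tray without the ornament (origins below z = 45 mm, past the board's end); the ornament is within 20 mm of its start; the brush stands upright (0.15 rad) at rest on its mat, centre within 50 mm along and 45 mm across of the mat's centre (((y of ornament in the frame of station below -0.11 m and y of each of offcut_1, offcut_2, offcut_3, offcut_4, broken_mirror in the frame of station above 0.105 m) or (y of ornament in the frame of station above 0.11 m and y of each of offcut_1, offcut_2, offcut_3, offcut_4, broken_mirror in the frame of station below -0.105 m)) and z of each of offcut_1, offcut_2, offcut_3, offcut_4, broken_mirror in the frame of station below 0.045 m and x of offcut_1 in the frame of station between -0.075 and 0.075 m and y of offcut_1 in the frame of station between -0.216 and 0.216 m and x of offcut_2 in the frame of station between -0.075 and 0.075 m and y of offcut_2 in the frame of station between -0.216 and 0.216 m and x of offcut_3 in the frame of station between -0.075 and 0.075 m and y of offcut_3 in the frame of station between -0.216 and 0.216 m and x of offcut_4 in the frame of station between -0.075 and 0.075 m and y of offcut_4 in the frame of station between -0.216 and 0.216 m and x of broken_mirror in the frame of station between -0.075 and 0.075 m and y of broken_mirror in the frame of station between -0.216 and 0.216 m and linear speed of each of offcut_1, offcut_2, offcut_3, offcut_4, brush below 0.02 m/s and distance of ornament from where it was at the start of the episode below 0.02 m and angle between brush's own z axis and vertical below 0.15 rad and height (world z) of brush below 0.012 m and x of brush in the frame of brush_mat between -0.05 and 0.05 m and y of brush in the frame of brush_mat between -0.045 and 0.045 m); the robot touches nothing.
It fails at once if the gripper or arm touches an offcut (contact force between any of the fingers, the arm and offcut_1 above 0.5 N or contact force between any of the fingers, the arm and offcut_2 above 0.5 N or contact force between any of the fingers, the arm and offcut_3 above 0.5 N or contact force between any of the fingers, the arm and offcut_4 above 0.5 N).
It fails at once if the ornament is shifted by more than 20 mm (distance of ornament from where it was at the start of the episode above 0.02 m).
It fails at once if the tub, glue gun or spray bottle is shifted by more than 30 mm (distance of any of tile_tub, glue_gun, spray_bottle from where it was at the start of the episode above 0.03 m).
It also fails if it takes over 48 s, if anything falls off the work surface, if the arm or the gripper's body presses on something with over 40 N, if the wrist force passes 120 N, or if a joint passes its speed limit or range.

ROBOT

A 6-joint arm with a two-finger parallel gripper is mounted at the origin on the work surface. World frame = base frame: x ahead of the robot, y to its left, z up, the work surface at z = 0. Lengths are in m, angles in degrees, forces in N, time in s.
With the tool pointing down it reaches from about 0.35 to 0.875 m from the base axis. Payload 4.2 kg.
Tool frame: the origin (TCP) lies where the fingers leave the gripper's body, on its centre line; the fingertips stand 70 mm ahead of it and the grasp point (between the pads) lies 51 mm ahead of it; z points along the fingers, y is the direction in which the jaws open and shut (so a half turn about z gives the same grasp; the last joint's range is limited). The gripper opens to 87 mm and grips with 3 to 60 N. Pads are 19 mm wide; open, the fingers measure 117 mm over their backs; the gripper's body (75 mm by 190 mm) begins 51 mm behind the grasp point.
Start: joints at [88.041, 22.042, 0.453, 0, -68.411, -14.817], TCP at [0.18, 0.598, 0.292] pointing down, gripper open.
Joint ranges: [-179.83, 179.83], [-69.29, 118.12], [-61.27, 80.66], [-181.25, 117.63], [-171.15, -9.14], [-177.46, 177.46]. Speed limits (degrees/s): [159.86, 159.86, 180, 180, 180, 180].

INTERFACE

Orientations are given as a 3x3 rotation matrix whose columns are the frame's x, y, z axes.
In Python, from station import sense, capture, camera_model, finish_job gives the robot as it stands.
- The arm moves only by the shell command python3 -m inch 'ROWS'. ROWS is JSON, a list of rows, each an object with "hand": the closure, from 0 (fully open) to 1 (shut); "slide": the shift along the world's x, y, z in cm, a list of three; "yaw": the turn about the world's z in rad. A call has 1 to 10 rows; each row is the pose to reach, as a shift and turn from the pose commanded when the call began; what a row does not reach only later rows make up. A row lasts 1/8 s, in which the tool goes at most 62.5 mm and 10.7 degrees, less where a joint would pass 70% of its speed; a pose out of reach is approached as far as the arm can. A call with a gripper value outside its range is refused whole. The fingers move at their own pace and stop on an object; the grip force is fixed at half the most. Time passes only in rows, so rows that repeat a pose let the fingers close. It gives the time, the measured TCP pose, the force and the opening at its end, in the units of the state.
- sense(): the state, without advancing time (a new reading comes with each control period).
- capture(name): name is "side" or "top"; returns the picture (400x640x3 uint8, blue, green, red); there is no depth.
- camera_model(name): a dict with "mtx" (3x3 intrinsics, pixels), "xyz" and "orientation" of the camera in the world. Camera axes: x right, y up, looking along -z (the intrinsics and any distortion apply to the point x, -y, -z); pixel columns grow to the right and rows downward; lengths in m; the calibration is good to about 2 mm. A picture is of the moment at which its call begins. camera_model takes no time and is no camera call.
- finish_job(): hands the job in, once; it reports no verdict.
The state is a dict: "time_s": time; "joints": joint angles; "joint_velocities": joint speeds; "effort": joint torques, N m; "tcp_pos": TCP position; "ee_rot": TCP orientation; "wrist_force": force on the tool from outside, world axes, zero at the start; "moment": the same for the moment, N m; "gripper_width": opening from 0.0 (shut) to 1.0 (fully open).
Only numpy, scipy, OpenCV 4.12 (cv2) and the standard library are available. Lean on these libraries where they do the work, as an engineer would, in place of code of your own. Each camera call takes 0.05 s, during which the arm holds its last target. There are 200 camera calls.

## Working session

There is one attempt and no reset: what is moved stays moved. The work goes in short steps, Python scripts to look and compute and a shell command to move; the robot and the scene stay as the last step left them, time stands still between calls to the robot, and variables do not carry over. Pictures are saved under pics/ and viewed, about 8 in all and at most 12, crops included, and the job is handed in when it is done.

```bash
mkdir -p pics; python3 - <<'E'
from station import *
import cv2
for n in("top","side"):
    cv2.imwrite(f"pics/{n}0.png",capture(n)); m=camera_model(n); print(n,m)
s=sense();print(s['time_s'],s['tcp_pos'],s['ee_rot'],s['gripper_width'])
E
```

```text
top {'mtx': array([[367.21791656,   0.        , 317.49262641],
       [  0.        , 367.21791656, 201.35055791],
       [  0.        ,   0.        ,   1.        ]]), 'xyz': array([ 0.5264276 , -0.00583459,  1.12673998]), 'orientation': array([[ 0.02799268,  0.99556967, -0.08976328],
       [-0.99921031,  0.0304017 ,  0.02558324],
       [ 0.02819885,  0.08897625,  0.9956345 ]])}
side {'mtx': array([[482.49318566,   0.        , 316.24559821],
       [  0.        , 482.49318566, 199.02693934],
       [  0.        ,   0.        ,   1.        ]]), 'xyz': array([-0.10583019, -1.09101337,  0.78368371]), 'orientation': array([[ 0.82934657,  0.27242897, -0.48781833],
       [-0.55867635,  0.39173427, -0.73104377],
       [-0.00806234,  0.87882121,  0.4770831 ]])}
0.1 [0.18024463 0.59801401 0.29129193] [[ 9.57406121e-01 -2.88744354e-01 -4.65164362e-04]
 [-2.88744710e-01 -9.57404226e-01 -1.90789305e-03]
 [ 1.05543020e-04  1.96094223e-03 -9.99998072e-01]] 1.0055678809329713
```

View pics/top0.png

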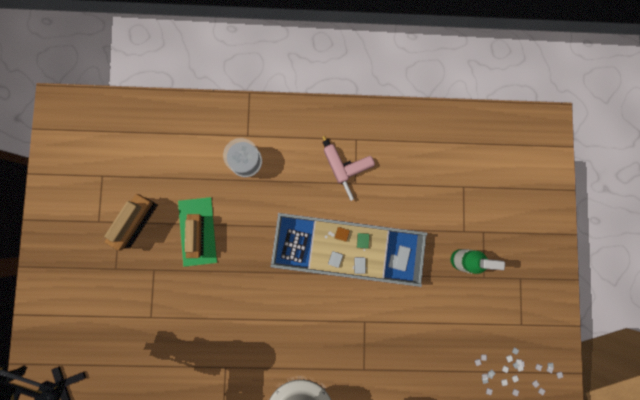

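View pics/side0.png

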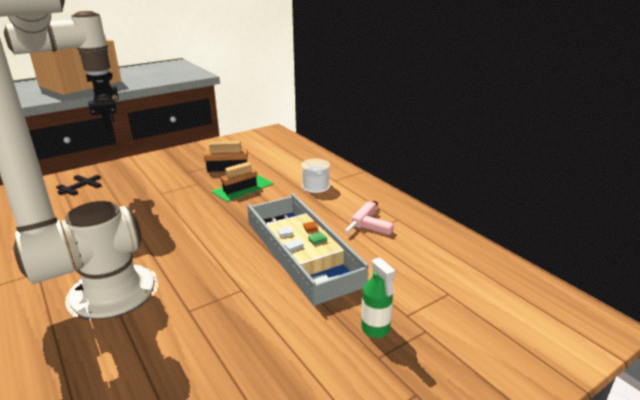

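The top view shows the ornament in the left, +y tray (295,246) and the broken mirror in the right, -y tray (401,257). The small brush is on the green mat at (195,237), and the offcuts are at (342,234), (363,240), (335,260) and (360,265). The bigger look-alike brush is at (128,222).

```bash
cat >h.py <<'E'
import numpy as np,cv2
from station import *
def ray(n,u,v,z):
    m=camera_model(n);K=m['mtx'];d=np.array([(u-K[0,2])/K[0,0],-(v-K[1,2])/K[1,1],-1.]);d=np.array(m['orientation'])@d
    c=np.array(m['xyz']);return c+d*(z-c[2])/d[2]
def proj(n,p):
    m=camera_model(n);q=np.array(m['orientation']).T@(np.array(p)-m['xyz']);K=m['mtx'];return K[0,0]*q[0]/-q[2]+K[0,2],K[1,1]*q[1]/q[2]+K[1,2]
def rects(n,img,lo,hi,z,amin=20):
    hsv=cv2.cvtColor(img,cv2.COLOR_BGR2HSV);m=cv2.inRange(hsv,lo,hi)
    for c in cv2.findContours(m,cv2.RETR_EXTERNAL,cv2.CHAIN_APPROX_NONE)[0]:
        if cv2.contourArea(c)<amin: continue
        w=np.array([ray(n,*p[0],z)[:2] for p in c],np.float32)
        print(n,cv2.boundingRect(c),cv2.contourArea(c),cv2.minAreaRect(w*1000))
E
python3 - <<'E'
from h import *
a=cv2.imread('pics/top0.png')
cv2.imwrite('pics/crop1.png',np.vstack([cv2.resize(a[205:292,265:435],None,fx=4.5,fy=4.5,interpolation=cv2.INTER_CUBIC)]))
cv2.imwrite('pics/crop2.png',cv2.resize(a[185:275,95:230],None,fx=5,fy=5,interpolation=cv2.INTER_CUBIC))
print('mat');rects('top',a,(45,100,50),(85,255,255),.004,60)
print('blue');rects('top',a,(100,120,40),(125,255,255),.005,60)
print('ply');rects('top',a,(15,40,150),(35,160,255),.05,60)
E
```

```text
mat
top (462, 251, 25, 23) 347.5 ((457.6781921386719, -518.0986938476562), (71.15904998779297, 68.88959503173828), 80.3581314086914)
top (359, 234, 9, 13) 78.5 ((513.4137573242188, -176.9053192138672), (36.32540512084961, 24.551572799682617), 0.9142760038375854)
top (178, 197, 39, 70) 2122.0 ((526.041748046875, 326.7382507324219), (199.51116943359375, 101.41240692138672), 8.208048820495605)
blue
top (385, 232, 32, 49) 1226.5 ((469.19573974609375, -293.3623046875), (86.09545135498047, 140.15122985839844), 84.21633911132812)
top (276, 217, 37, 50) 1406.5 ((502.86688232421875, 32.850303649902344), (97.1247787475586, 139.89305114746094), 84.30986022949219)
ply
top (591, 377, 49, 23) 627.5 ((110.28416442871094, -906.2410888671875), (60.964420318603516, 144.25991821289062), 0.91280597448349)
top (241, 321, 68, 4) 92.0 ((272.7795715332031, 79.20885467529297), (190.71011352539062, 7.579725742340088), 89.95934295654297)
top (23, 306, 120, 9) 542.0 ((296.840576171875, 619.36328125), (330.821044921875, 21.08249282836914), 89.64094543457031)
top (184, 298, 316, 24) 2317.0 ((318.77667236328125, -116.23046875), (64.2276840209961, 907.2327270507812), 0.28769928216934204)
top (28, 291, 122, 10) 369.5 ((338.0364074707031, 605.8706665039062), (337.2239685058594, 20.63897132873535), 89.77233123779297)Traceback (most recent call last):
  File "<stdin>", line 7, in <module>
  File "h.py", line 12, in rects
    w=np.array([ray(n,*p[0],z)[:2] for p in c],np.float32)
                ~~~^^^^^^^^^^^
  File "h.py", line 4, in ray
    m=camera_model(n);K=m['mtx'];d=np.array([(u-K[0,2])/K[0,0],-(v-K[1,2])/K[1,1],-1.]);d=np.array(m['orientation'])@d
ValueError: time passes only in moves, steps and waits
```

View pics/crop1.png

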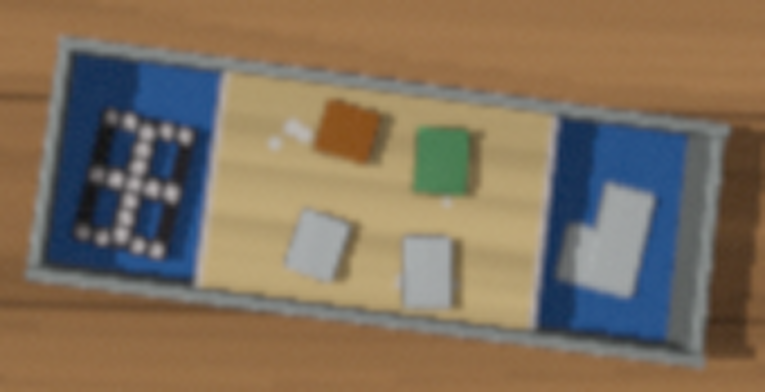

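View pics/crop2.png

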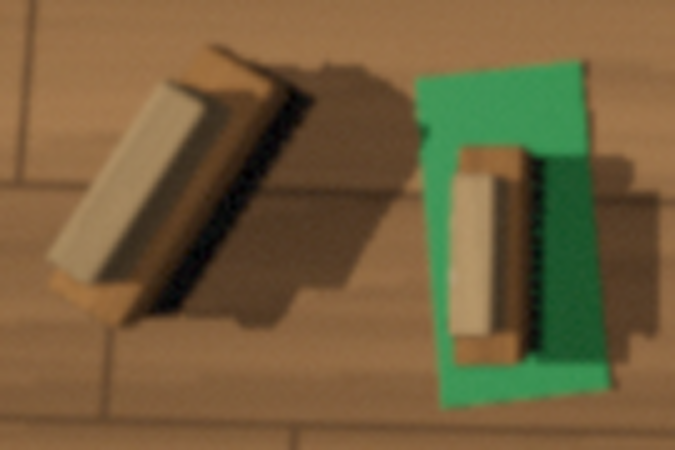

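Crop 1 shows the board with corners (225,72), (557,115), (537,328) and (197,285), four flat offcuts and the trays. Crop 2 shows the small brush's ridge spanning (453,176) to (491,335), and its wooden back.

```bash
python3 - <<'E'
from h import *
def C1(u,v,z):return ray('top',(u+.5)/4.5+265-.5,(v+.5)/4.5+205-.5,z)[:2]*1000
def C2(u,v,z):return ray('top',(u+.5)/5+95-.5,(v+.5)/5+185-.5,z)[:2]*1000
np.set_printoptions(precision=1,suppress=True)
B=[C1(*p,.05) for p in((225,72),(557,115),(537,328),(197,285))]
F=[C1(u,v,z) for u,v,z in((64,38,.07),(728,125,.065),(697,362,.065),(30,277,.07))]
for n,Q in(('board',B),('outer',F)):
    Q=np.array(Q);c=Q.mean(0);ex=(Q[0]-Q[3]+Q[1]-Q[2])/2;ey=(Q[0]-Q[1]+Q[3]-Q[2])/2
    print(n,c,np.linalg.norm(ex),np.linalg.norm(ey),np.degrees(np.arctan2(-ey[0],ey[1])),np.degrees(np.arctan2(ex[1],ex[0])))
a=np.radians(6.0);R=np.array([[np.cos(a),-np.sin(a)],[np.sin(a),np.cos(a)]])
c=np.array(F).mean(0)
for n,p in dict(amber=(347,132),green=(442,160),m1=(318,245),m2=(428,272)).items():
    w=C1(*p,.064);print(n,w,R.T@(w-c),R@(w-c))
for n,Q,z in(('ridge',((453,176),(491,176),(489,335),(450,335)),.086),('back',((462,147),(527,150),(524,362),(455,362)),.056)):
    Q=np.array([C2(*p,z) for p in Q]);print(n,Q.tolist(),Q.mean(0),Q[0]-Q[3],Q[1]-Q[2],Q[0]-Q[1])
print('mat',[C2(*p,.004) for p in((418,78),(582,62),(612,388),(440,408))])
E
```

```text
board [ 487.  -129.1] 138.08011204814593 220.06080890885147 -5.685428388390423 -5.318760183624309
outer [ 487.3 -128.6] 152.25112151351496 429.46537649380093 -5.771838443715662 -6.684437469364029
amber [ 529.9 -105.8] [44.7 18.3] [39.9 27.2]
green [ 513.7 -167.3] [ 22.2 -41.2] [ 30.3 -35.7]
m1 [457.6 -88.8] [-25.4  42.7] [-33.7  36.5]
m2 [ 442.4 -159.5] [-47.9 -26. ] [-41.5 -35.4]
ridge [[556.9825467659922, 337.0680714151724], [557.5973706391999, 315.95030209733994], [469.1393178596571, 311.92395916963085], [468.56516464275353, 333.43480633338]] [513.1 324.6] [88.4  3.6] [88.5  4. ] [-0.6 21.1]
back [[574.7483260733203, 342.8030110806243], [574.1138707319285, 305.4652392693288], [452.69805991298415, 300.3355935007843], [451.66960888604865, 339.4645410558841]] [513.3 322. ] [123.1   3.3] [121.4   5.1] [ 0.6 37.3]
mat [array([618.2, 388.7]), array([631. , 290.4]), array([435. , 261.9]), array([420.6, 363.5])]
```

```bash
python3 -m inch '[{"hand":0,"slide":[8,-6.5,0],"yaw":0.1},{"hand":0,"slide":[20,-16.5,0],"yaw":0.33},{"hand":0,"slide":[33.3,-27.4,-2],"yaw":0.33},{"hand":0,"slide":[33.3,-27.4,-8],"yaw":0.33},{"hand":0,"slide":[33.3,-27.4,-8],"yaw":0.33},{"hand":0,"slide":[33.3,-27.4,-8],"yaw":0.33},{"hand":0,"slide":[33.3,-27.4,-8],"yaw":0.33},{"hand":0,"slide":[33.3,-27.4,-8],"yaw":0.33},{"hand":0,"slide":[33.3,-27.4,-8],"yaw":0.33},{"hand":0,"slide":[33.3,-27.4,-8],"yaw":0.33}]'
python3 - <<'E'
from h import *
s=sense();R=s['ee_rot'];print(s['time_s'],s['tcp_pos'],np.degrees(np.arctan2(R[1][0],R[0][0])))
a=capture('side');b=capture('top')
cv2.imwrite('pics/p1.png',np.vstack([cv2.resize(a[90:215,180:340],(640,500),interpolation=3)]))
tip=np.array(s['tcp_pos'])-[0,0,.07]; print(proj('side',tip),[proj('side',tip*[1,1,0]+[0,0,.06])])
E
```

```text
time_s: 1.35
tcp_pos: [0.5127, 0.3254, 0.2128]
ee_rot: [[0.999, 0.039, 0.001], [0.039, -0.999, 0.001], [0.001, -0.001, -1.0]]
wrist_force: [0.2, 0.5, -0.3]
gripper_width: 1.004
1.35 [0.51274495 0.32539788 0.21281084] 2.2246116835482814
(np.float64(236.0331078061309), np.float64(151.99169462089495)) [(np.float64(238.10812095224708), np.float64(173.96663649839505))]
```

View pics/p1.png

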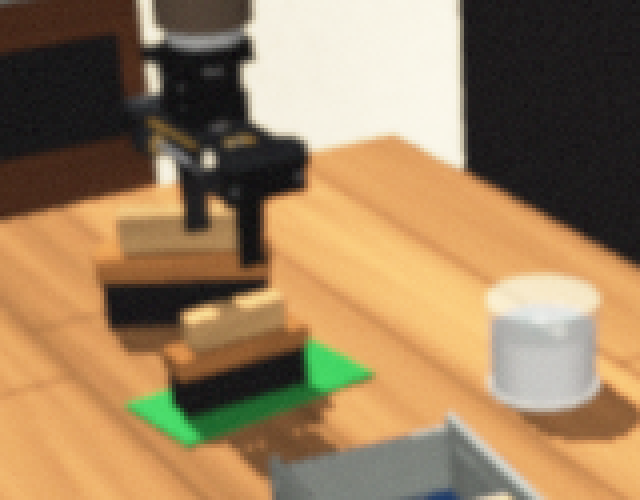

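The side view shows the open fingers above the small brush's ridge, centred on it, so I go down, grip and lift.

```bash
python3 -m inch '[{"hand":0,"slide":[0,-0.15,-5],"yaw":0},{"hand":0,"slide":[0,-0.15,-8],"yaw":0},{"hand":0,"slide":[0,-0.15,-8],"yaw":0},{"hand":1,"slide":[0,-0.15,-8],"yaw":0},{"hand":1,"slide":[0,-0.15,-8],"yaw":0},{"hand":1,"slide":[0,-0.15,-8],"yaw":0},{"hand":1,"slide":[0,-0.15,-8],"yaw":0},{"hand":1,"slide":[0,-0.15,-8],"yaw":0},{"hand":1,"slide":[0,-0.15,-8],"yaw":0},{"hand":1,"slide":[0,-0.15,-8],"yaw":0}]'
```

```text
time_s: 2.7
tcp_pos: [0.5134, 0.3229, 0.1322]
ee_rot: [[0.999, 0.037, -0.0], [0.037, -0.999, -0.0], [-0.0, 0.0, -1.0]]
wrist_force: [-0.2, -0.0, 0.4]
gripper_width: 0.289
```

```bash
python3 -m inch '[{"hand":1,"slide":[0,0,4],"yaw":0},{"hand":1,"slide":[0,0,10],"yaw":0},{"hand":1,"slide":[0,-3,12],"yaw":0},{"hand":1,"slide":[-0.5,-8,12],"yaw":-0.05},{"hand":1,"slide":[-1,-14,12],"yaw":-0.1},{"hand":1,"slide":[-1.3,-20,12],"yaw":-0.137},{"hand":1,"slide":[-1.5,-26,12],"yaw":-0.137},{"hand":1,"slide":[-1.7,-32,12],"yaw":-0.137},{"hand":1,"slide":[-1.76,-35,12],"yaw":-0.137},{"hand":1,"slide":[-1.76,-36.4,12],"yaw":-0.137}]'
python3 -m inch '[{"hand":1,"slide":[0,0,0],"yaw":0},{"hand":1,"slide":[0,0,0],"yaw":0},{"hand":1,"slide":[0,0,0],"yaw":0}]'
python3 - <<'E'
from h import *
a=capture('side');b=capture('top')
cv2.imwrite('pics/p2.png',np.hstack([cv2.resize(a[130:310,220:400],(400,400),interpolation=3),cv2.resize(b[180:300,270:390],(400,400),interpolation=3)]))
E
```

```text
time_s: 3.95
tcp_pos: [0.4951, -0.0427, 0.2518]
ee_rot: [[0.995, -0.102, -0.001], [-0.102, -0.995, 0.0], [-0.001, -0.0, -1.0]]
wrist_force: [-0.0, 0.5, -1.4]
gripper_width: 0.272
time_s: 4.32
tcp_pos: [0.4959, -0.0401, 0.2522]
ee_rot: [[0.995, -0.098, -0.0], [-0.098, -0.995, 0.0], [-0.0, -0.0, -1.0]]
wrist_force: [0.2, -0.2, -1.8]
gripper_width: 0.276
```

View pics/p2.png

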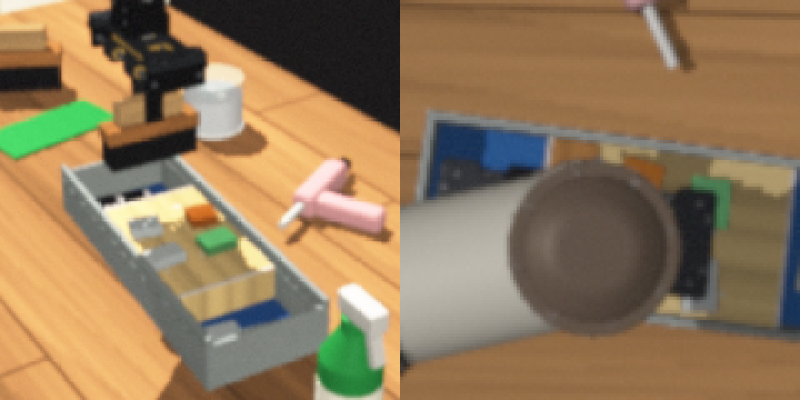

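The brush hangs level above the start of the board, between the fences, with all offcuts on the mirror-tray side. I lower it and check the force.

```bash
python3 -m inch '[{"hand":1,"slide":[0,0,-3],"yaw":0},{"hand":1,"slide":[0,0,-5],"yaw":0},{"hand":1,"slide":[0,0,-6],"yaw":0},{"hand":1,"slide":[0,0,-6.6],"yaw":0},{"hand":1,"slide":[0,0,-7],"yaw":0},{"hand":1,"slide":[0,0,-7],"yaw":0},{"hand":1,"slide":[0,0,-7],"yaw":0}]'
python3 - <<'E'
from h import *
a=capture('side');t=np.array(sense()['tcp_pos'])
q=np.radians(-5.7);ex=np.array([np.cos(q),np.sin(q),0]);ey=np.array([-np.sin(q),np.cos(q),0])
for sx,sy in((-60,-17),(60,-17)):
    print([proj('side',t+ex*sx/1e3+ey*sy/1e3-[0,0,z]) for z in(.128,.092)])
cv2.imwrite('pics/p3.png',cv2.resize(a[170:290,230:390],(800,600),interpolation=3))
E
```

```text
time_s: 5.3
tcp_pos: [0.496, -0.0411, 0.1827]
ee_rot: [[0.995, -0.1, 0.001], [-0.1, -0.995, 0.0], [0.001, -0.0, -1.0]]
wrist_force: [-0.2, 0.2, -1.0]
gripper_width: 0.275
[(np.float64(271.7797715282511), np.float64(229.43687423028769)), (np.float64(271.11219396010813), np.float64(218.5467628047158))]
[(np.float64(309.22955868421036), np.float64(218.91282417295017)), (np.float64(309.0438950869255), np.float64(208.27832571251898))]
```

View pics/p3.png

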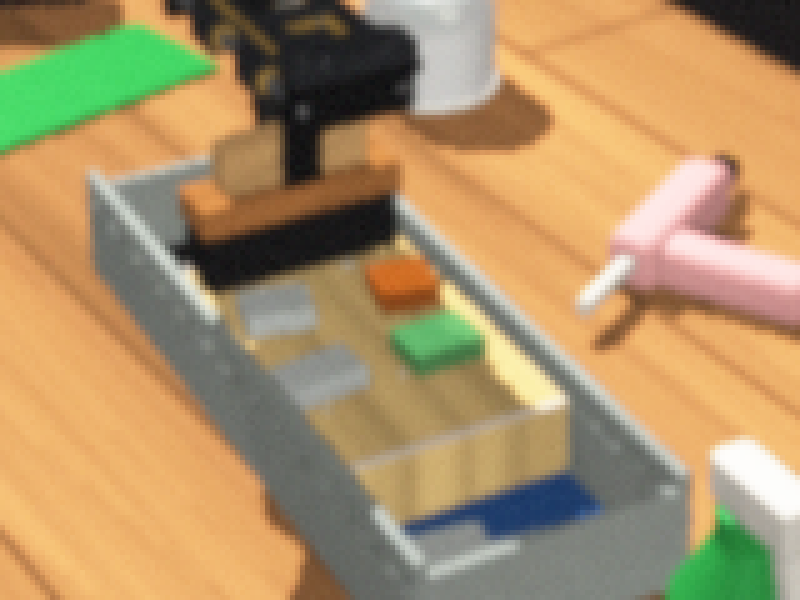

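The brush sits inside the channel just above the board, behind all four offcuts, with no contact force. I sweep toward -y.

```bash
python3 -m inch '[{"hand":1,"slide":[-0.1,-1,0],"yaw":0},{"hand":1,"slide":[-0.25,-2.5,0],"yaw":0},{"hand":1,"slide":[-0.4,-4,0],"yaw":0},{"hand":1,"slide":[-0.55,-5.5,0],"yaw":0},{"hand":1,"slide":[-0.7,-7,0],"yaw":0},{"hand":1,"slide":[-0.85,-8.5,0],"yaw":0},{"hand":1,"slide":[-1.0,-10,0],"yaw":0},{"hand":1,"slide":[-1.15,-11.5,0],"yaw":0},{"hand":1,"slide":[-1.3,-13,0],"yaw":0},{"hand":1,"slide":[-1.4,-14,0],"yaw":0}]'
python3 - <<'E'
from h import *
cv2.imwrite('pics/p4.png',cv2.resize(capture('side')[170:290,230:390],(800,600),interpolation=3))
E
```

```text
time_s: 6.6
tcp_pos: [0.4816, -0.1821, 0.1822]
ee_rot: [[0.995, -0.1, -0.0], [-0.1, -0.995, -0.0], [-0.0, 0.0, -1.0]]
wrist_force: [-0.2, 1.2, -1.6]
gripper_width: 0.274
```

View pics/p4.png

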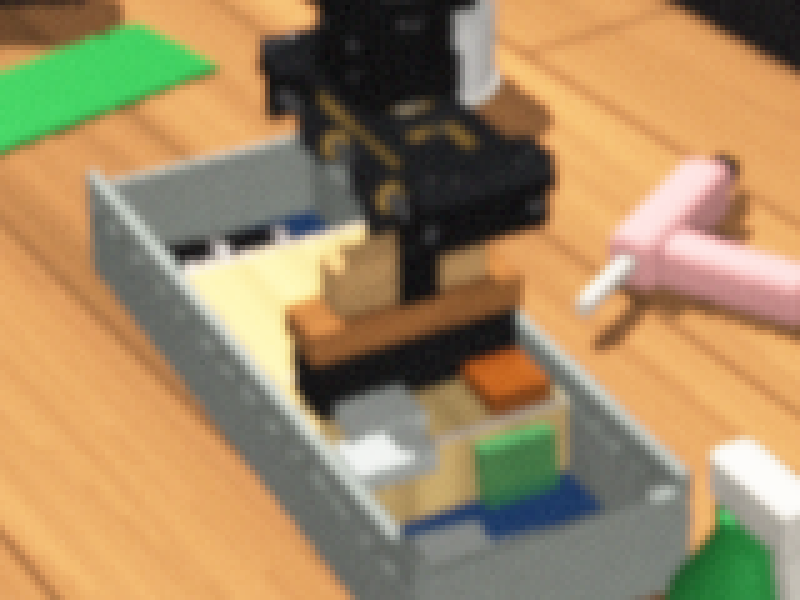

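The sweep is working: green is already dropping, and amber and both mirror offcuts are ahead of the bristles. I continue.

```bash
python3 -m inch '[{"hand":1,"slide":[-0.12,-1.2,0],"yaw":0},{"hand":1,"slide":[-0.24,-2.4,0],"yaw":0},{"hand":1,"slide":[-0.36,-3.6,0],"yaw":0},{"hand":1,"slide":[-0.48,-4.8,0],"yaw":0},{"hand":1,"slide":[-0.6,-6,0],"yaw":0},{"hand":1,"slide":[-0.7,-7,0],"yaw":0},{"hand":1,"slide":[-0.75,-7.5,0],"yaw":0},{"hand":1,"slide":[-0.75,-7.5,0],"yaw":0},{"hand":1,"slide":[-0.75,-7.5,0],"yaw":0}]'
python3 -m inch '[{"hand":1,"slide":[0,0,3],"yaw":0},{"hand":1,"slide":[0,0,8],"yaw":0},{"hand":1,"slide":[0.5,5,9],"yaw":0},{"hand":1,"slide":[1,11,9],"yaw":0},{"hand":1,"slide":[1.3,15,9],"yaw":0},{"hand":1,"slide":[1.3,17,9],"yaw":0},{"hand":1,"slide":[1.3,17,9],"yaw":0},{"hand":1,"slide":[1.3,17,9],"yaw":0}]'
python3 - <<'E'
from h import *
a=capture('side');b=capture('top')
cv2.imwrite('pics/p5.png',np.hstack([cv2.resize(a[190:310,260:380],(400,400),interpolation=3),cv2.resize(b[205:295,350:440],(400,400),interpolation=3)]))
E
```

```text
time_s: 7.78
tcp_pos: [0.4743, -0.2559, 0.1822]
ee_rot: [[0.995, -0.099, -0.0], [-0.099, -0.995, 0.0], [-0.0, -0.0, -1.0]]
wrist_force: [-0.8, -0.3, -1.7]
gripper_width: 0.272
time_s: 8.78
tcp_pos: [0.4872, -0.0862, 0.2723]
ee_rot: [[0.995, -0.099, -0.0], [-0.099, -0.995, -0.0], [-0.0, 0.0, -1.0]]
wrist_force: [-0.2, -0.2, -2.2]
gripper_width: 0.27
```

View pics/p5.png

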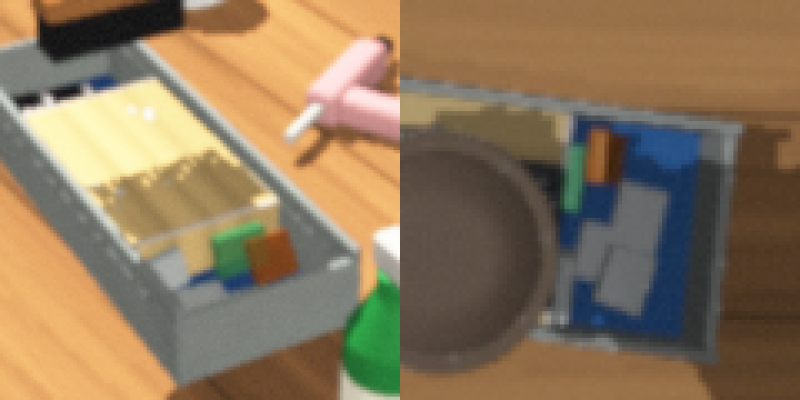

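Both views show the offcuts beyond the board edge. Green and amber are leaning upright in the tray, one mirror piece lies on the broken mirror, and the other is by the near corner. I carry the brush to its mat, still lifted, and check the near corner with the view clear.

```bash
python3 -m inch '[{"hand":1,"slide":[0.3,4,0],"yaw":0.03},{"hand":1,"slide":[0.8,10,0],"yaw":0.08},{"hand":1,"slide":[1.4,16,0],"yaw":0.13},{"hand":1,"slide":[2,22,0],"yaw":0.18},{"hand":1,"slide":[2.6,28,0],"yaw":0.24},{"hand":1,"slide":[3.2,34,0],"yaw":0.243},{"hand":1,"slide":[3.7,39,0],"yaw":0.243},{"hand":1,"slide":[3.9,41.2,0],"yaw":0.243},{"hand":1,"slide":[3.9,41.2,0],"yaw":0.243},{"hand":1,"slide":[3.9,41.2,0],"yaw":0.243}]'
python3 - <<'E'
from h import *
a=capture('side');b=capture('top')
cv2.imwrite('pics/p6.png',np.hstack([cv2.resize(a[220:300,290:370],(400,400),interpolation=3),cv2.resize(b[210:290,360:440],(400,400),interpolation=3)]))
c=np.array([.487,-.129]);q=np.radians(-5.75);R=np.array([[np.cos(q),-np.sin(q)],[np.sin(q),np.cos(q)]])
for p in((-70,-110),(70,-110)):
    w=[*(c+R@np.array(p)/1e3),.05];s=proj('side',w);t=proj('top',w);print((np.array(s)-[290,220])*5,(np.array(t)-[360,210])*5+[400,0])
E
```

```text
time_s: 10.12
tcp_pos: [0.5264, 0.3244, 0.272]
ee_rot: [[0.99, 0.141, -0.001], [0.141, -0.99, -0.001], [-0.001, 0.001, -1.0]]
wrist_force: [0.8, -0.2, -1.2]
gripper_width: 0.272
[ 33.9008088  226.13449418] [517.32333436 339.14894866]
[269.69278583 150.40040336] [543.85357393  99.53110678]
```

View pics/p6.png

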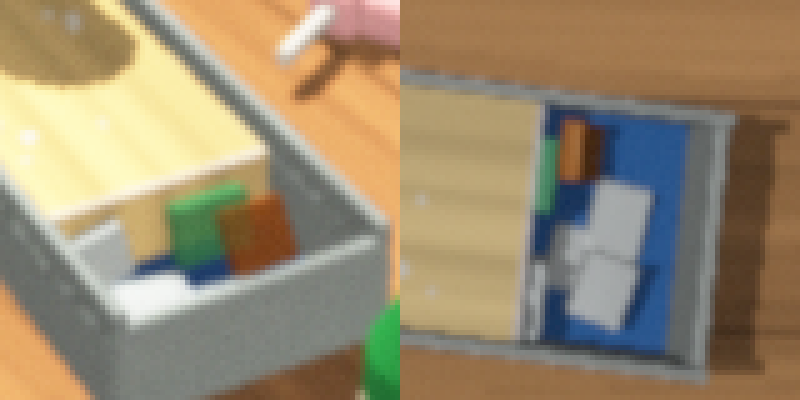

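All four offcuts lie in the scrap tray, past the board edge and below its top. I set the brush down on its mat.

```bash
python3 -m inch '[{"hand":1,"slide":[0,0.1,-5],"yaw":0},{"hand":1,"slide":[0,0.1,-10],"yaw":0},{"hand":1,"slide":[0,0.1,-12.5],"yaw":0},{"hand":1,"slide":[0,0.1,-13.3],"yaw":0},{"hand":1,"slide":[0,0.1,-13.7],"yaw":0},{"hand":1,"slide":[0,0.1,-13.9],"yaw":0},{"hand":1,"slide":[0,0.1,-13.9],"yaw":0},{"hand":1,"slide":[0,0.1,-13.9],"yaw":0}]'
python3 -m inch '[{"hand":0.6,"slide":[0,0,0],"yaw":0},{"hand":0.4,"slide":[0,0,0],"yaw":0},{"hand":0,"slide":[0,0,0],"yaw":0},{"hand":0,"slide":[0,0,0],"yaw":0},{"hand":0,"slide":[0,0,0],"yaw":0},{"hand":0,"slide":[0,0,0],"yaw":0}]'
python3 -m inch '[{"hand":0,"slide":[0,0,2],"yaw":0},{"hand":0,"slide":[0,0,6],"yaw":0},{"hand":0,"slide":[0,0,12],"yaw":0},{"hand":0,"slide":[-5,3,16],"yaw":0},{"hand":0,"slide":[-11,4,16],"yaw":0},{"hand":0,"slide":[-15,5,16],"yaw":0},{"hand":0,"slide":[-15,5,16],"yaw":0},{"hand":0,"slide":[-15,5,16],"yaw":0}]'
python3 - <<'E'
from h import *
a=capture('side');b=capture('top')
cv2.imwrite('pics/p7.png',np.hstack([cv2.resize(a[140:300,200:380],(450,400),interpolation=3),cv2.resize(b[185:285,170:260],(360,400),interpolation=3)]))
E
```

```text
time_s: 11.22
tcp_pos: [0.5265, 0.3271, 0.134]
ee_rot: [[0.99, 0.143, 0.001], [0.143, -0.99, 0.001], [0.001, -0.001, -1.0]]
wrist_force: [0.3, -0.8, -1.2]
gripper_width: 0.274
time_s: 11.98
tcp_pos: [0.5263, 0.3269, 0.1332]
ee_rot: [[0.99, 0.143, -0.0], [0.143, -0.99, 0.0], [-0.0, -0.0, -1.0]]
wrist_force: [-0.6, 0.3, 0.0]
gripper_width: 0.87
time_s: 12.98
tcp_pos: [0.3764, 0.377, 0.2935]
ee_rot: [[0.99, 0.143, 0.0], [0.143, -0.99, 0.0], [0.001, -0.0, -1.0]]
wrist_force: [-0.1, -0.4, 0.0]
gripper_width: 1.002
```

View pics/p7.png

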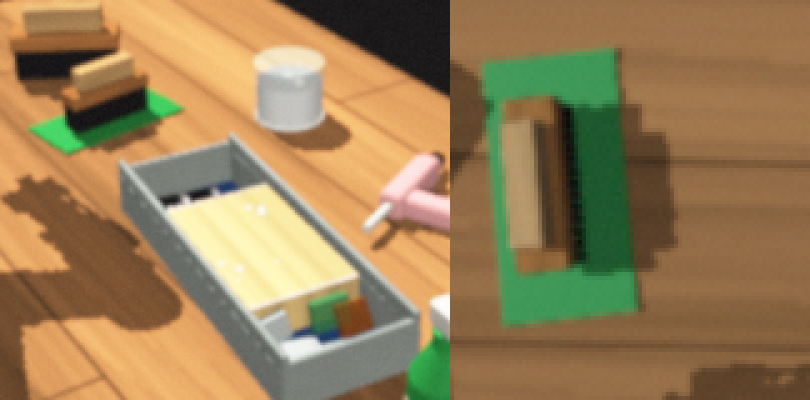

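The brush stands upright on its mat, the board is clear, the offcuts are in the scrap tray and the arm is clear of everything. Handing in.

```bash
python3 -c "from station import finish_job;print(finish_job())"
```

```text
the job is handed in; nothing more can be done
None
```

I swept all four glass offcuts off the board in one pass with the smaller brush. They went into the -y tray with the broken mirror. I then stood the brush on its bristles near the middle of its mat, let go and handed the job in at about 13 s.

**Last checks:** the final pictures show all of this:
- The board is empty apart from a few small pale specks that were there at the start.
- The four offcuts are in the scrap tray. Green and one mirror piece stand against the board's end face, amber leans on green, and the other mirror piece lies on the broken mirror.
- The brush is upright and the arm is clear of everything.
- The tub and glue gun look unmoved, and so does the part of the ornament in view. The spray bottle is barely in the frame, and the arm never came near it.

No check failed or disagreed. I judged the final positions by eye rather than measuring them. The least certain is the green piece against the board's end face, where my estimate of y ≈ -0.110 m is only about 5 mm past the -0.105 m limit. The hand-in returned no verdict.

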